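Run the bone board out to the pointer and hold it

TASK

The board with the clamped bone model must stick out over the stand's outer end so that a fixator ring can be fitted. Take the board gently by its wooden grip (squeeze it with no more than about 50 N), slide it straight out along the stand, without lifting it off or letting it tip, until its outer end edge is level with the tip of the pointer, and finish while still holding the grip so that the board stays level on the stand. Leave the pointer and everything else on the desk alone.

Things in the scene. Friction and masses are not known exactly. Their poses are not given: they have to be found in the camera images.
- stand: fixed low work stand on the desk: white top slab 20 mm thick on two grey side panels, 220 long (its x) x 140 wide (its y) x 80 mm tall. Origin: centre of its underside on the desk, z up. Its +x points to the open end, over which the board is slid (roughly to the robot's right). Top face 80 mm above the origin.
- stand_edge (a point): middle of the stand's outer (+x) top edge, 110 mm from the stand's centre, 80 mm above the desk
- board: loose plywood board 300 (its x) x 90 (y) x 14 mm, 0.44 to 0.72 kg, flat on the stand; a bone model and two steel clamps are fixed along its outer half (to 40 mm above its top), a wooden grip on its rear end. Origin: centre of its underside; +x to the outer end. Centre of mass about 30 mm to +x: at the mark it tips over the stand's edge unless held. Slides by friction (a few N), no guides.
- handle (a point): centre of the wooden grip, a block 60 long (board x) x 22 thick (board y) x 45 mm tall standing on the board's top, 115 mm to -x of the board's origin, 36.5 mm above its underside; the grip's top is 59 mm above the board's underside, 139 mm above the desk. Take it from above across its 22 mm
- board_end (a point): middle of the board's outer end edge, on its top face: 150 mm to +x of the board's origin, 265 mm to +x of the handle
- pointer: fixed marker on the desk to the +y (far) side of the board's path: dark steel foot 50 x 50 x 12 mm, steel post 10 mm thick and 125 mm tall, with a thin dark pointer bar (6 mm wide, 45 mm long, 94 mm above the desk) that points square across the path (to its own -y). Axes parallel to the stand's; origin: centre of the foot's underside
- mark (a point): free tip of the pointer bar: the mark. It lies 45 mm to the pointer's -y, 94 mm above the desk, 140 to 190 mm beyond the stand's outer edge along the stand's x, and about 20 to 40 mm clear of the board's side
- glue: bystander: white glue bottle, 44 mm across, 110 mm tall; origin centre of its foot
- ring: bystander: flat steel ring lying on the desk, 136 mm outside, 108 mm inside, 8 mm thick; origin at its centre underneath
- driver: bystander: screwdriver lying on the desk along its x; origin underneath
- scissors: bystander: scissors lying on the desk, 150 mm long, blades to +x; origin underneath near the pivot
- tray: bystander: small open steel tray 110 x 80 x 22 mm; origin centre of its underside
- mug: bystander: white mug 80 mm across, 90 mm tall; origin centre of its foot
- fragment: bystander: short ivory bone piece 80 mm long, about 28 mm thick, lying along its x; origin centre underneath
There are look-alikes about, which are no part of the job. There is more than one size of the pointer; the one meant has the size given above.

How it is judged:
By the outcome, as a careful person would: the job done as asked, in the order asked, and still so for the second after the job is handed in, while the arm keeps its last pose, push and grip.
It also fails if it takes over 32 s, if anything falls off the work surface, if the arm or the gripper's body presses on something with over 40 N, if the wrist force passes 120 N, or if a joint passes its speed limit or range.

ROBOT

A 6-joint arm with a two-finger parallel gripper is mounted at the origin on the work surface. World frame = base frame: x ahead of the robot, y to its left, z up, the work surface at z = 0. Lengths are in mm, angles in rad, forces in N, time in s.
With the tool pointing down it reaches from about 400 to 925 mm from the base axis. Payload 12.5 kg.
Tool frame: the origin (TCP) lies midway between the tips of the shut fingers; the grasp point (between the pads) lies 19 mm behind it (env.pinch_z is the z of the grasp point in the tool frame, in mm); z points along the fingers, y is the line along which they close (so a half turn about z gives the same grasp; the last joint's range is limited). The gripper opens to 95 mm and grips with 3 to 60 N. Pads are 20 mm wide; open, the fingers measure 119 mm over their backs; the gripper's body (75 mm by 180 mm) begins 59 mm behind the grasp point.
Start: joints at [1.129, 0.491, 1.559, -0, 1.092, -0.106], TCP at [205.937, 590.116, 214.661] pointing down, gripper open.
Joint ranges: [-3.1, 3.1], [-0.84, 2.19], [0.05, 2.79], [-1.13, 4.28], [0.06, 2.93], [-2.69, 2.69]. Speed limits (rad/s): [2.22, 2.22, 2.79, 3.14, 3.14, 3.14].

INTERFACE

Orientations are given as [roll, pitch, yaw] about the fixed x, y, z axes, in that order (R = Rz(yaw) Ry(pitch) Rx(roll)).
In Python, from cell import env, eyes gives the robot as it stands.
- The arm moves only by the shell command python3 -m inch 'ROWS'. ROWS is JSON, a list of rows, each a list of 3 entries, a list of its own where there are three numbers: the shift along the tool's x, y, z in units of 60 mm (1.0 is 60 mm), then the turn about the tool's z in units of 5 degrees (1.0 is 5 degrees), then the closure, from -1 (fully open) to 1 (shut). In form: [[[tx, ty, tz], turn, claw], ...]. A call has exactly 10 rows; each row shifts and turns the commanded pose from where the row before left it, along the tool's axes as they then stand; what a row does not reach is not made up. A row lasts 1/8 s, in which the tool goes at most 62.5 mm and 10.7 degrees, less where a joint would pass 70% of its speed; a pose out of reach is approached as far as the arm can. A call is refused whole if a number of a shift passes 1 or a number of a turn 1, either way. A call with a gripper value outside its range is refused whole. The fingers move at their own pace and stop on an object; the grip force is fixed at half the most. Time passes only in rows, so rows that do not move let the fingers close, or fill a call up. It gives the time, the measured TCP pose, the force, the opening and the grip force at its end, in the units of the state.
- env.state(): the state, without advancing time (a new reading comes with each control period).
- eyes.read_camera(name): name is "side" or "top"; returns a dict with "pixels" (384x512x3 uint8, red, green, blue), "fx", "fy", "cx", "cy" (pixels), "extrinsics" (4x4, takes a point from world to camera coordinates). Camera axes: x right, y down, z forward; pixel columns grow to the right and rows downward; lengths in mm; the calibration is good to about 2 mm. A picture is of the moment at which its call begins. There is no depth.
- env.job_done(): hands the job in; it is judged then, once.
Trained networks look in a picture, given as the dict that the camera call returned (one of the last four; its "shot" number tells which), for a name from the list of things; names that differ only in an ending like _2 or _b are one class to them, and where a whole thing is asked for, a point or a joint stands for the part that bears it (a point fixed in the world has none). Each returns a list of dicts, best first, with "score" (0 to 1); they miss things now and then, are a little off and sometimes report something else, mostly with a low value. They report only what shows in the picture. A call takes as long as a camera call. They do not tell look-alikes from the thing itself.
- eyes.boxes_of(name, picture): "centre" ([row, column] in pixels, amid what is visible of it).
- eyes.cut_out(name, picture): "mask" (384x512 bool, what is visible of it) and "centre" ([row, column] in pixels, amid what is visible of it).
- eyes.spot_point(name, picture): "centre" ([row, column] in pixels: a listed point, or the origin of a listed thing).
The state is a dict: "t": time; "joints": joint angles; "qvel": joint speeds; "tau": joint torques, N m; "eef_pos": TCP position; "tcp_rot": TCP orientation; "ft_force": force on the tool from outside, world axes, zero at the start; "moment": the same for the moment, N m; "opening": opening from 0.0 (shut) to 1.0 (fully open); "grip_force": force on a finger pad.
Only numpy, scipy, OpenCV 4.12 (cv2) and the standard library are available. Lean on these libraries where they do the work, as an engineer would, in place of code of your own. Each camera call takes 0.05 s, during which the arm holds its last target. There are 200 camera calls.

## Working session

There is one attempt and no reset: what is moved stays moved. The work goes in short steps, Python scripts to look and compute and a shell command to move; the robot and the scene stay as the last step left them, time stands still between calls to the robot, and variables do not carry over. Pictures are saved under pics/ and viewed, at most 10 in all, crops included, and the job is handed in when it is done.

```bash
mkdir -p pics; ls
cat > h.py <<'E'
import numpy as np,cv2
from cell import env,eyes
def ray(p,rc):
    E=np.array(p["extrinsics"]);R=E[:3,:3];o=-R.T@E[:3,3]
    return o,R.T@np.array([(rc[1]-p["cx"])/p["fx"],(rc[0]-p["cy"])/p["fy"],1])
def atz(p,rc,z):
    o,d=ray(p,rc);return o+d*(z-o[2])/d[2]
def proj(p,X):
    c=np.array(p["extrinsics"])@np.append(X,1);return [p["cy"]+p["fy"]*c[1]/c[2],p["cx"]+p["fx"]*c[0]/c[2]]
Z=dict(stand_edge=80,handle=116.5,board_end=94,mark=94,pointer=0,board=80,stand=0)
E
python3 - <<'E'
from h import *
s=env.state();print(s["t"],s["eef_pos"],s["tcp_rot"],s["opening"],env.pinch_z)
for n in("top","side"):
    p=eyes.read_camera(n)
    cv2.imwrite(f"pics/{n}0.png",cv2.cvtColor(p["pixels"],cv2.COLOR_RGB2BGR))
    E=np.array(p["extrinsics"]);print(n,ray(p,[0,0])[0].round(),E[:3,:3].round(2).tolist())
    for k in Z:
        for d in eyes.spot_point(k,p)[:4]:
            print(k,round(d["score"],2),np.round(d["centre"],1),atz(p,d["centre"],Z[k]).round(1))
E
```

```text
pics
0.0 [205.83075295 589.85707025 214.0413457 ] [-3.14043412e+00 -1.21278883e-04  2.80575486e+00] 1.0005985176644427 -18.8
top [ 295.  -11. 1462.] [[0.06, -1.0, 0.0], [-0.98, -0.06, -0.21], [0.21, 0.01, -0.98]]
stand_edge 0.57 [230.1 251.5] [483.3  13.1  80. ]
handle 0.73 [222.3 151.7] [483.  284.2 116.5]
handle 0.52 [195.3 416.4] [ 602.1 -434.3  116.5]
board_end 0.81 [231.4 247.4] [477.1  23.9  94. ]
board_end 0.63 [207.1 324.2] [ 557.9 -184.9   94. ]
mark 0.7 [232.9 364.3] [ 492.5 -297.6   94. ]
mark 0.66 [210.7 322.8] [ 547.5 -181.4   94. ]
mark 0.54 [172.1 329.1] [ 659.2 -195.4   94. ]
mark 0.32 [231.2 192. ] [468.3 176.   94. ]
pointer 0.74 [196.2 321.5] [ 608.6 -187.8    0. ]
pointer 0.6 [167.5 327.5] [ 698.3 -202.9    0. ]
pointer 0.48 [225.  361.5] [ 529.1 -308.6    0. ]
board 0.79 [226.7 191.4] [482.6 180.7  80. ]
stand 0.73 [234.9 211.9] [472.9 129.6   0. ]
stand 0.66 [260.7 386.4] [ 428.6 -382.8    0. ]
side [  416. -1084.   732.] [[0.99, -0.12, 0.02], [-0.04, -0.5, -0.86], [0.11, 0.86, -0.51]]
stand_edge 0.78 [195.1 230. ] [468.5   3.1  80. ]
handle 0.67 [139.1 231.3] [491.6 316.  116.5]
board_end 0.74 [192. 230.] [468.4  -3.1  94. ]
mark 0.87 [227.4 266.4] [ 549.  -185.4   94. ]
mark 0.79 [238.3 306.9] [ 641.1 -239.7   94. ]
mark 0.74 [270.2 248.3] [ 488.8 -342.8   94. ]
pointer 0.72 [256.2 316.2] [ 682.3 -194.9    0. ]
pointer 0.71 [287.8 265. ] [ 533.2 -300.6    0. ]
pointer 0.62 [257.7 284.1] [ 597.1 -193.1    0. ]
board 0.78 [166.8 229.3] [476.4 180.   80. ]
stand 0.78 [198.  230.5] [475.5 118.6   0. ]
```

Run:
```python
import cv2
t=cv2.imread("pics/top0.png")[140:290,90:450];s=cv2.imread("pics/side0.png")[90:330,150:410]
cv2.imwrite("pics/t1.png",cv2.resize(t,None,fx=2.2,fy=2.2,interpolation=3));cv2.imwrite("pics/s1.png",cv2.resize(s,None,fx=2.5,fy=2.5,interpolation=3))
```

```text
(no output)
```

View pics/t1.png

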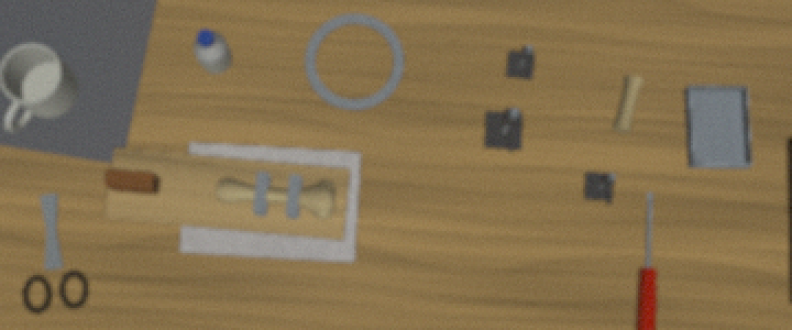

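View pics/s1.png

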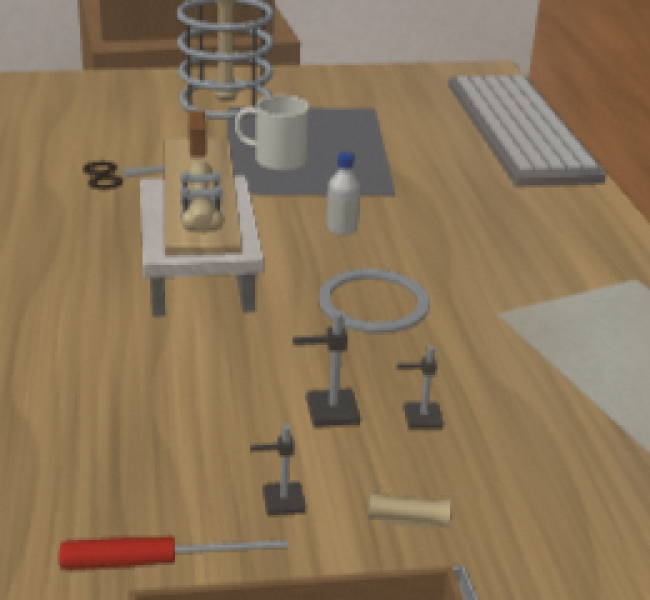

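The views show the board on the white stand pointing to world −y, with its grip at the rear. There are three pointers, and the one with the big foot and tall post (side crop 330,400; top crop 505,130) is the one meant. Next I'll measure more precisely.

```bash
cat >> h.py <<'E'
def tri(ps,rcs):
    A=np.zeros((3,3));b=np.zeros(3)
    for p,rc in zip(ps,rcs):
        o,d=ray(p,rc);d=d/np.linalg.norm(d);M=np.eye(3)-np.outer(d,d);A+=M;b+=M@o
    return np.linalg.solve(A,b)
E
python3 - <<'E'
from h import *
P={n:eyes.read_camera(n) for n in("top","side")}
def near(k,n,X):
    L=eyes.spot_point(k,P[n]);L=[d["centre"] for d in L if np.linalg.norm(np.subtract(d["centre"],proj(P[n],X)))<14]
    return L[0] if L else None
for k,X in dict(handle=(485,285,116),board_end=(472,22,94),stand_edge=(478,12,80),mark=(549,-183,94)).items():
    a,b=near(k,"top",X),near(k,"side",X)
    print(k,a,b, None if a is None or b is None else tri(P.values(),[a,b]).round(1))
p=P["top"];np.save("pics/top0.npy",p["pixels"]);
for k,z in(("stand",80),("board",94),("handle",139)):
    for n in P:
      for d in eyes.cut_out(k,P[n])[:2]:
        m=d["mask"].astype(np.uint8)
        c=max(cv2.findContours(m,0,1)[0],key=cv2.contourArea)[:,0]
        w=np.float32([atz(P[n],(y,x),z)[:2] for x,y in c])
        r=cv2.minAreaRect(w);print(k,n,round(d["score"],2),m.sum(),np.round(r[0],1),np.round(r[1],1),round(r[2],2));
    
# stand white edges in top picture: hsv
im=p["pixels"].astype(int);w=((im.max(2)-im.min(2)<35)&(im.min(2)>140)).astype(np.uint8);w[:,:160]=0;w[:,262:]=0;w[:195]=0;w[265:]=0
c=cv2.findNonZero(w)[:,0]
W=np.array([atz(p,(y,x),80)[:2] for x,y in c])
print(cv2.minAreaRect(W.astype(np.float32)))
# columns: outer edge lines
for name,sel in(("far",[(x,np.flatnonzero(w[:,x]).min()) for x in range(180,248)]),("near",[(x,np.flatnonzero(w[:,x]).max()) for x in range(176,246)])):
    q=np.array([atz(p,(y,x),80)[:2] for x,y in sel]);f=np.polyfit(q[:,1],q[:,0],1);r=q[:,0]-np.polyval(f,q[:,1]);print(name,f,r.std())
e=np.array([atz(p,(y,np.flatnonzero(w[y]).max()),80)[:2] for y in range(215,255)]);f=np.polyfit(e[:,0],e[:,1],1);print("end y=f(x)",f,np.std(e[:,1]-np.polyval(f,e[:,0])))
E
```

```text
handle [223.3, 152.5] [142.3, 227.6] [478.4 280.7 121. ]
board_end [230.1, 248.9] [187.5, 233.1] [479.7  19.9  95.2]
stand_edge [231.4, 249.9] [192.5, 229.2] [473.   17.   81.5]
mark [210.6, 326.7] [227.5, 265.7] [ 547.  -191.6   98.3]
stand top 0.73 1481 [472.1 121.1] [218.9 143.3] 89.42
stand side 0.97 1045 [471.1  59.7] [138.6 321.1] 0.18
board top 0.82 3457 [477.9 177.6] [305.2  90.6] 88.41
board top 0.67 483 [416.4 389.3] [92.3 19.8] 10.89
board side 0.94 1389 [478.6 201.4] [407.7  87.3] 88.26
handle top 0.96 3581 [471.6 171.3] [296.2  88.3] 88.14
handle side 0.62 1339 [472.3 112. ] [376.1  81.9] 87.94
((473.5848388671875, 119.9789047241211), (136.18048095703125, 214.51663208007812), 0.0826226994395256)
far [-2.70802542e-03  5.40582009e+02] 0.821032574435424
near [-7.71295014e-04  4.07155356e+02] 0.8043236150960952
end y=f(x) [1.30281040e-03 1.33463575e+01] 0.7488422792751975
```

Run:
```python
from h import *
p=eyes.read_camera("top")
im=p["pixels"].astype(int);w=((im.max(2)-im.min(2)<45)&(im.min(2)>125)).astype(np.uint8)
far=[];near=[]
for x in range(182,241):
    c=w[200:262,x];n=np.flatnonzero(c)+200
    f=n[n<222];g=n[n>238]
    far.append((x,f.max()+.5));near.append((x,g.min()-.5))
for nm,s,z in(("far board top edge",far,94),("near board foot edge",near,80)):
    q=np.array([atz(p,(y,x),z)[:2] for x,y in s]);f=np.polyfit(q[:,1],q[:,0],1);r=q[:,0]-np.polyval(f,q[:,1]);k=abs(r)<2
    f=np.polyfit(q[k,1],q[k,0],1);print(nm,f,r.std(),k.sum(),np.polyval(f,[22,172,287]))
# outer end edge: left boundary of end white strip
e=np.array([atz(p,(y,np.flatnonzero(w[y,235:256]).min()+234.5),94)[:2] for y in range(216,242)]);print("board end y",np.median(e[:,1]),np.polyfit(e[:,0],e[:,1],1))
# handle brown
hsv=cv2.cvtColor(p["pixels"],cv2.COLOR_RGB2HSV);r=p["pixels"][210:235,130:170].astype(int)
m=np.zeros(w.shape,np.uint8);m[210:235,130:170]=(r.sum(2)<290)
c=max(cv2.findContours(m,0,1)[0],key=cv2.contourArea)[:,0]
W=np.float32([atz(p,(y,x),139)[:2] for x,y in c]);print(cv2.minAreaRect(W),cv2.boundingRect(c),m.sum())
crop=cv2.cvtColor(p["pixels"][195:260,120:265],4);cv2.imwrite("pics/c2.png",cv2.resize(crop,None,fx=5.4,fy=5.4,interpolation=2))
```

```text
far board top edge [3.32149525e-02 5.18450693e+02] 3.371180887994614 53 [519.18142167 524.16366455 527.9833841 ]
near board foot edge [2.81229525e-02 4.29691545e+02] 0.8791269034179409 58 [430.31025004 434.52869292 437.76283245]
board end y 23.362261098000523 [-1.83587595e-02  3.24876335e+01]
((480.51904296875, 285.2508850097656), (69.61602783203125, 26.082979202270508), 87.10630798339844) (137, 216, 26, 12) 271
```

View pics/c2.png

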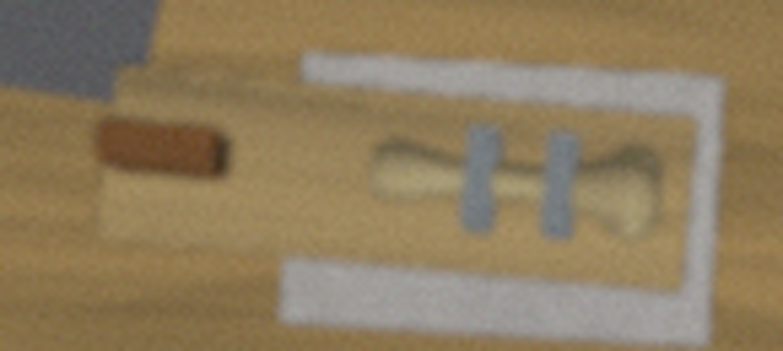

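The board is yawed about 1.7° to the stand, and the grip is at about (482.5, 286). I'll move above it.

```bash
python3 -m inch '[[[-0.6,-0.325,0],0,-1],[[-0.6,-0.325,0],0,-1],[[-0.6,-0.325,0],0,-1],[[-0.6,-0.325,0],0,-1],[[-0.6,-0.325,0],0,-1],[[-0.6,-0.325,0],0,-1],[[-0.6,-0.325,0],0,-1],[[-0.6,-0.325,0],0,-1],[[-0.6,-0.325,0],0,-1],[[-0.6,-0.325,0],0,-1]]'
python3 -m inch '[[[0,0,0],1,-1],[[0,0,0],1,-1],[[0,0,0],1,-1],[[0,0,0],1,-1],[[0,0,0],1,-1],[[0,0,0],1,-1],[[0,0,0],1,-1],[[0,0,0],1,-1],[[0,0,0],1,-1],[[0,0,0],1,-1]]'
python3 -m inch '[[[0,0,0.1],1,-1],[[0,0,0.1],1,-1],[[0,0,0.1],1,-1],[[0,0,0.1],1,-1],[[0,0,0.1],0.5,-1],[[0,0,0.1],0,-1],[[0,0,0.1],0,-1],[[0,0,0.1],0,-1],[[0,0,0.1],0,-1],[[0,0,0],0,-1]]'
python3 - <<'E'
from h import *
s=env.state();print(s["t"],s["eef_pos"],s["tcp_rot"],s["joints"],s["ft_force"])
for n in("top","side"):
    p=eyes.read_camera(n)
    for d in eyes.spot_point("mark",p)[:3]:print(n,d["centre"],atz(p,d["centre"],94).round(1),d["score"])
    for d in eyes.spot_point("handle",p)[:2]:print(n,d["centre"],atz(p,d["centre"],116.5).round(1),d["score"])
    if n=="side":
        q=p["pixels"][120:220,180:280];cv2.imwrite("pics/s3.png",cv2.resize(cv2.cvtColor(q,4),None,fx=5.5,fy=5.5,interpolation=2))
E
```

```text
t: 2.9
eef_pos: [482.4, 286.3, 214.8]
tcp_rot: [3.141, 0.0, 2.806]
ft_force: [0.1, 0.6, -0.4]
opening: 1.001
grip_force: 0.0
t: 4.15
eef_pos: [481.6, 287.4, 214.7]
tcp_rot: [3.141, -0.0, 1.93]
ft_force: [-0.4, 0.2, 0.1]
opening: 1.002
grip_force: 0.0
t: 5.4
eef_pos: [481.4, 287.3, 160.2]
tcp_rot: [-3.141, 0.0, 1.541]
ft_force: [0.3, -0.3, 0.9]
opening: 0.997
grip_force: 0.0
5.4 [481.43612078 287.3001817  160.17359695] [-3.14092279e+00  2.61762015e-04  1.54052787e+00] [4.20188210e-01 4.63177637e-01 1.77973903e+00 7.15119005e-05
 8.99392993e-01 4.50412244e-01] [ 0.28810499 -0.31386434  0.90059806]
top [208.1, 326.4] [ 555.5 -191.1   94. ] 0.84
top [173.3, 330.4] [ 655.9 -199.2   94. ] 0.68
top [179.3, 111.9] [600.9 413.4  94. ] 0.39
top [223.3, 153.1] [480.6 280.1 116.5] 0.57
side [227.6, 264.9] [ 545.2 -185.9   94. ] 0.83
side [236.9, 306.8] [ 642.  -234.1   94. ] 0.68
side [269.6, 248.9] [ 490.3 -340.9   94. ] 0.64
side [143.7, 227.7] [477.2 278.8 116.5] 0.7
```

View pics/s3.png

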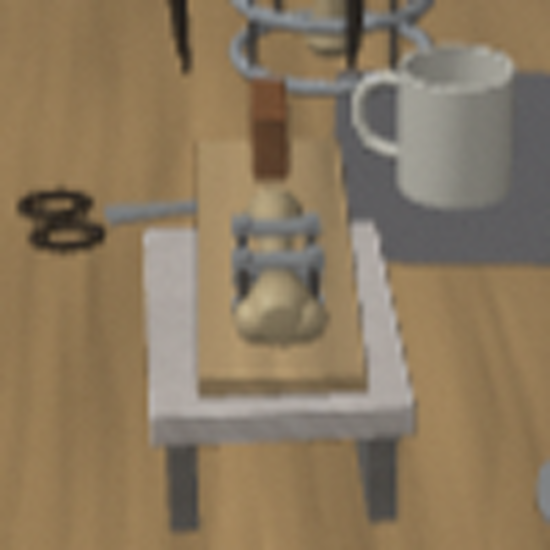

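The grip (side crop 270,130) lies midway between the fingertips (180 and 355). I'll lower and close.

```bash
python3 -m inch '[[[0,0,0.14],0,-1],[[0,0,0.14],0,-1],[[0,0,0.14],0,-1],[[0,0,0.14],0,-1],[[0,0,0.14],0,-1],[[0,0,0.14],0,-1],[[0,0,0.14],0,-1],[[0,0,0],0,-1],[[0,0,0],0,-1],[[0,0,0],0,-0.3]]'
python3 -m inch '[[[0,0,0],0,0],[[0,0,0],0,0.2],[[0,0,0],0,0.4],[[0,0,0],0,0.5],[[0,0,0],0,0.6],[[0,0,0],0,0.8],[[0,0,0],0,1],[[0,0,0],0,1],[[0,0,0],0,1],[[0,0,0],0,1]]'
```

```text
t: 6.95
eef_pos: [481.7, 287.5, 102.2]
tcp_rot: [3.141, -0.0, 1.54]
ft_force: [-0.2, -0.1, 0.4]
opening: 0.939
grip_force: 0.0
t: 8.2
eef_pos: [481.6, 287.4, 101.8]
tcp_rot: [3.142, -0.0, 1.54]
ft_force: [-0.0, 1.1, -0.2]
opening: 0.228
grip_force: 30.0
```

Gripped at 30 N with a 21.7 mm opening. Now most of the slide.

```bash
python3 -m inch '[[[-0.05,0.0015,0],0,1],[[-0.1,0.003,0],0,1],[[-0.14,0.004,0],0,1],[[-0.14,0.004,0],0,1],[[-0.14,0.004,0],0,1],[[-0.14,0.004,0],0,1],[[-0.14,0.004,0],0,1],[[-0.14,0.004,0],0,1],[[-0.1,0.003,0],0,1],[[-0.05,0.0015,0],0,1]]'
python3 -m inch '[[[-0.1,0.003,0],0,1],[[-0.2,0.006,0],0,1],[[-0.2,0.006,0],0,1],[[-0.2,0.006,0],0,1],[[-0.2,0.006,0],0,1],[[-0.2,0.006,0],0,1],[[-0.2,0.006,0],0,1],[[-0.2,0.006,0],0,1],[[-0.1,0.003,0],0,1],[[0,0,0],0,1]]'
python3 - <<'E'
from h import *
for n in("top","side"):
    p=eyes.read_camera(n)
    for k in("mark","board_end"):
        for d in eyes.spot_point(k,p)[:3]:print(k,n,d["centre"],atz(p,d["centre"],94).round(1),round(d["score"],2))
    q=p["pixels"][180:245,230:350] if n=="top" else p["pixels"][170:270,180:310];cv2.imwrite(f"pics/{n}4.png",cv2.resize(cv2.cvtColor(q,4),None,fx=6,fy=6,interpolation=2))
E
```

```text
t: 9.45
eef_pos: [481.5, 218.6, 101.9]
tcp_rot: [3.142, -0.0, 1.54]
ft_force: [-0.5, 2.3, -2.0]
opening: 0.229
grip_force: 30.0
t: 10.7
eef_pos: [481.4, 122.1, 101.8]
tcp_rot: [-3.141, 0.001, 1.54]
ft_force: [0.8, -4.3, 2.3]
opening: 0.231
grip_force: 30.0
mark top [208.4, 323.1] [ 554.1 -182.    94. ] 0.88
mark top [171.1, 326.6] [ 661.7 -188.3   94. ] 0.54
board_end top [237.0, 311.2] [ 472.3 -152.    94. ] 0.97
mark side [228.8, 268.1] [ 552.5 -191.8   94. ] 0.82
mark side [269.5, 250.4] [ 493.6 -340.9   94. ] 0.63
mark side [236.7, 308.2] [ 645.6 -233.6   94. ] 0.58
board_end side [222.1, 237.0] [ 477.4 -155.4   94. ] 0.81
board_end side [195.8, 230.4] [468.3 -24.1  94. ] 0.36
```

View pics/top4.png

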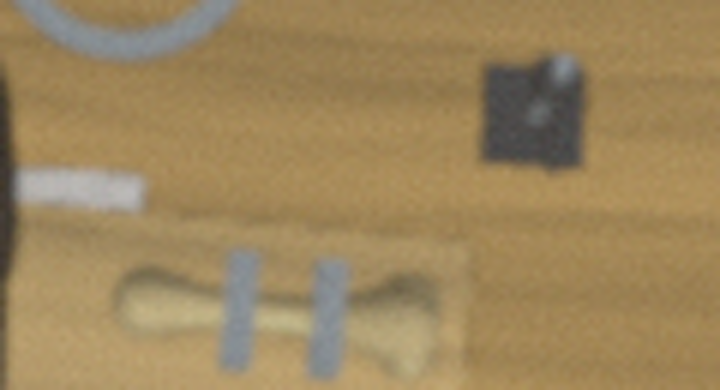

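View pics/side4.png

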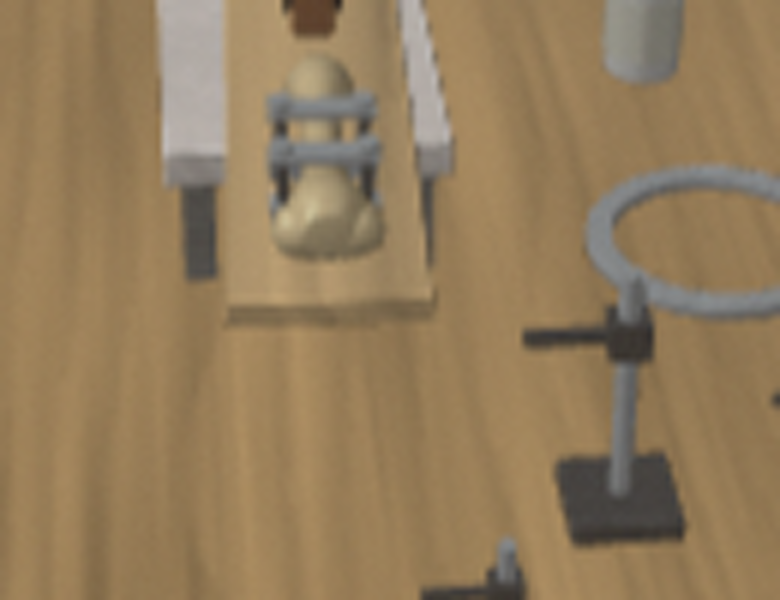

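Top crop: the board's end edge is at column ~467 and the bar tip at ~(550,165). Side crop: the end's top edge is at (332,299) and the bar tip at (526,338). I'll measure by edge fits.

Run:
```python
from h import *
T=[eyes.read_camera("top") for _ in range(4)];S=[eyes.read_camera("side") for _ in range(4)]
t=np.mean([p["pixels"] for p in T],0);s=np.mean([p["pixels"] for p in S],0);p,q=T[0],S[0]
# pointer parts
g=t.sum(2)[190:216,305:335]; print(g[8:24,4:28].astype(int)//3)
# bar rows in side
g=s.sum(2)/3;
print("side bar");print(g[220:233,264:284].astype(int))
print("side end profile");print(s[212:228,222:250:6].mean(2).astype(int))
g=t.mean(2)
print("top end profile");print(np.round(g[[224,228,232,236,240,244]][:,298:316]).astype(int))
for rc in([226.3,268],):print("side tip",atz(q,rc,94))
print("side end",atz(q,[219.8,235.3],94),"top tip",atz(p,[207.5,321.5],94),"top end",atz(p,[230,307.5],94))
for k in("mark","board_end"):
    for P in(p,q):
        d=eyes.spot_point(k,P)[0];print(k,d["centre"],atz(P,d["centre"],94).round(1))
```

```text
[[117  98  76  73  75  76  76  74  78  91 103  99  88  75  73  75  74  81
   99 116 122 125 124 124]
 [122 103  78  74  72  76  73  76  82  98 104  97  85  72  74  71  76  85
  103 121 127 127 127 126]
 [123 102  78  75  74  76  75  76  81  88  95  81  76  73  73  73  75  87
  106 122 127 123 125 124]
 [120  98  77  76  74  75  74  71  75  78  79  73  72  71  76  74  75  87
  109 120 123 123 122 123]
 [113  96  78  74  72  75  74  74  76  75  72  72  71  72  77  76  75  87
  110 122 126 125 123 123]
 [114  92  80  74  73  75  75  75  75  73  71  71  72  74  73  75  76  91
  112 128 129 129 129 129]
 [113  92  79  74  71  74  75  75  73  75  72  70  72  74  73  73  77  92
  113 130 130 130 132 131]
 [115  93  79  73  73  75  75  71  72  73  74  70  72  73  73  72  74  90
  115 127 132 133 133 131]
 [115  99  87  82  85  84  80  79  79  81  78  73  73  72  74  74  76  91
  114 129 135 132 133 132]
 [124 117 108 109 110 108 105 102  99 102  96  90  82  79  84  85  88  99
  118 130 132 132 131 131]
 [132 129 128 129 129 129 127 121 123 125 120 114 104  98 108 111 113 117
  125 131 134 13
[... 2126 characters left out ...]
 119 127 133 134 130 125 122 121 121 120 121 121 119 122]
 [145 144 136 129 128 134 141 143 141 130 127 125 125 127 126 125 126 125]
 [161 161 158 151 146 148 150 152 149 140 130 130 130 128 130 128 131 130]
 [161 155 147 137 138 141 143 142 138 130 124 127 124 125 125 125 123 124]
 [151 149 152 153 153 153 155 149 142 135 135 137 135 134 137 137 134 136]]
side tip [ 553.66072192 -180.97842063   94.        ]
side end [ 473.80165989 -144.61883808   94.        ] top tip [ 556.34712048 -177.48113738   94.        ] top end [ 491.01348469 -141.11560107   94.        ]Traceback (most recent call last):
  File "<stdin>", line 16, in <module>
ValueError: only the last four pictures can be asked about
```

Run:
```python
from h import *
p=eyes.read_camera("top");q=eyes.read_camera("side")
print("side",atz(q,[226.1,266.6],94),atz(q,[219.9,235],94));print("top",atz(p,[208.5,321.9],94),atz(p,[236,306.8],94))
for k in("mark","board_end"):
    for P in(p,q):
        d=eyes.spot_point(k,P)[0];print(k,d["centre"],atz(P,d["centre"],94).round(1))
print(env.state()["t"],env.state()["eef_pos"])
```

```text
side [ 550.26138027 -179.79151015   94.        ] [ 473.00531676 -145.00588517   94.        ]
top [ 553.5904766  -178.68783507   94.        ] [ 474.30739531 -139.85669427   94.        ]
mark [206.5, 323.7] [ 559.5 -183.5   94. ]
mark [238.1, 308.9] [ 646.1 -239.4   94. ]
board_end [236.0, 307.8] [ 474.5 -142.6   94. ]
board_end [219.9, 235.1] [ 473.3 -145.    94. ]
11.7 [481.39425482 122.96276492 101.81137746]
```

```bash
python3 -m inch '[[[-0.05,0.0015,0],0,1],[[-0.1,0.003,0],0,1],[[-0.1,0.003,0],0,1],[[-0.1,0.003,0],0,1],[[-0.1,0.003,0],0,1],[[-0.08,0.0024,0],0,1],[[-0.05,0.0015,0],0,1],[[0,0,0],0,1],[[0,0,0],0,1],[[0,0,0],0,1]]'
python3 - <<'E'
from h import *
s=env.state();print(s["eef_pos"],s["tcp_rot"],s["ft_force"],s["moment"])
T=[];S=[];M={}
for _ in range(4):
    p=eyes.read_camera("top");T.append(p["pixels"]);a=eyes.spot_point("board_end",p)[0]["centre"];b=eyes.spot_point("mark",p)[0]["centre"]
    q=eyes.read_camera("side");S.append(q["pixels"]);c=eyes.spot_point("board_end",q)[0]["centre"];d=eyes.spot_point("mark",q)
    d=min(d,key=lambda e:abs(e["centre"][1]-267))["centre"]
    print([atz(u,v,94)[:2].round(1).tolist() for u,v in((p,a),(p,b),(q,c),(q,d))])
t=np.mean(T,0);s=np.mean(S,0);np.savez("pics/avg.npz",t=t,s=s)
print(s[218:236,222:252:5].mean(2).astype(int))
print(np.round(t.mean(2)[222:250:2,308:330]).astype(int));print("foot");print(np.round(t.mean(2)[203:213,308:330]).astype(int))
i=np.hstack([cv2.resize(t[195:255,290:340].astype(np.uint8),None,fx=8,fy=8,interpolation=2),cv2.resize(s[200:260,220:270].astype(np.uint8),None,fx=8,fy=8,interpolation=2)]);i=i[:,:800]
cv2.imwrite("pics/f5.png",i[...,::-1])
E
```

```text
t: 12.95
eef_pos: [481.6, 88.1, 101.9]
tcp_rot: [3.141, -0.0, 1.541]
ft_force: [0.4, 1.5, 4.0]
opening: 0.231
grip_force: 30.0
[481.55207317  88.12255056 101.87714015] [ 3.14127677e+00 -3.24976483e-05  1.54050418e+00] [0.38326611 1.46069708 3.98375967] [ 0.33283154  0.01489103 -0.05639805]
[[470.8, -177.1], [545.5, -180.4], [475.2, -179.6], [543.5, -181.4]]
[[468.0, -186.5], [660.5, -201.6], [475.4, -173.0], [489.7, -344.9]]
[[467.4, -181.3], [554.0, -180.9], [474.7, -175.2], [547.4, -176.0]]
[[468.5, -176.4], [551.7, -184.0], [470.2, -172.1], [549.7, -185.9]]
[[145 123 106 103  94 132]
 [145 134  96 100  99 132]
 [145 151 110 119 121 132]
 [146 151 137 145 134 132]
 [145 151 136 145 133 131]
 [145 151 137 145 134 130]
 [144 152 137 146 134 130]
 [144 151 136 146 134 130]
 [144 151 137 147 139 134]
 [147 152 129 136 129 123]
 [135 138 113 115 103  94]
 [107 112 104 111 103  94]
 [104 105 102 109 103  95]
 [105 104 106 113 111 104]
 [119 114 121 119 119 114]
 [130 125 132 120 119 113]
 [130 125 132 119 118 114]
 [131 125 132 119 118 114]]
[[141 142 140 141 142 142 142 140 139 141 138 
[... 1492 characters left out ...]
4  71  72  72  72  74  74  75
   94 117 130 134]
 [129 117 101  89  84  83  83  84  82  83  83  81  76  72  74  76  77  77
   95 117 131 134]
 [132 126 117 112 112 110 108 106 101 103 100 100  93  81  84  84  89  89
   98 118 133 133]
 [135 133 130 132 130 130 130 127 125 126 122 124 115 106 101 108 110 115
  117 128 131 135]
 [135 136 136 136 135 135 136 135 136 134 134 133 131 125 121 126 130 132
  134 134 137 137]
 [135 136 138 137 137 136 135 137 137 136 134 136 135 134 132 136 138 137
  136 137 137 136]
 [136 136 137 138 136 136 137 137 137 136 136 138 138 135 137 137 137 138
  135 134 139 136]
 [137 137 138 137 137 136 138 138 138 138 138 137 139 140 138 136 139 138
  136 137 138 136]]
```

View pics/f5.png

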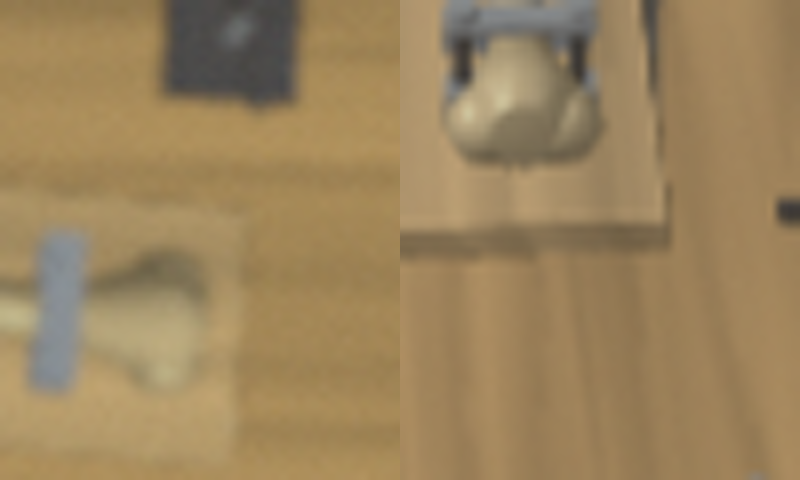

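Left panel (top): the end edge is at column ~240, with the bar tip at ~258. Right panel (side): the end edge's top is at row ~225, with the bar at ~210, so it's nearly level after perspective.

Run:
```python
from h import *
p=eyes.read_camera("top");q=eyes.read_camera("side")
for z in(92,94,96):print(z,"side",atz(q,[226.1,266.6],z)[:2],atz(q,[227.6,236],94)[:2],"top",atz(p,[208.3,321.7],z)[:2],atz(p,[236,319.3],94)[:2])
# foot centre in top: edges
print("foot y",atz(p,[200,309.6],12)[1],atz(p,[200,326.6],12)[1],"end corner y",atz(p,[222,320.6],94)[1],atz(p,[248,319],94)[1])
s=env.state();print(s["eef_pos"],s["t"])
# side foot & post
m=[d for d in eyes.cut_out("pointer",q)]
for d in m[:3]:print(d["score"],d["centre"])
r=q["pixels"].mean(2);
print(r[244:262,272:296:1].astype(int)[:, ::2])
```

```text
92 side [ 550.68184573 -176.95380037] [ 473.19025888 -179.38147091] top [ 554.50059745 -178.35824953] [ 476.39855682 -174.15623444]
94 side [ 550.26138027 -179.79151015] [ 473.19025888 -179.38147091] top [ 554.12123559 -178.11342147] [ 476.39855682 -174.15623444]
96 side [ 549.8409148  -182.62921993] [ 473.19025888 -179.38147091] top [ 553.74187374 -177.86859341] [ 476.39855682 -174.15623444]
foot y -151.57543768543118 -201.77410191018666 end corner y -176.38494037464474 -174.4899767425084
[481.50022268  88.10939929 101.85191123] 14.25
0.94 [249.4, 284.2]
0.72 [203.0, 231.9]
0.69 [255.8, 316.1]
[[126 124 127 128 122 122  99 111 108 112 107 122]
 [126 119 112 116 110 121  98  96  85  90 110 119]
 [121  95  78  86  78 117  97  69  69  69 111 120]
 [105  68  69  68  68 118  97  67  67  68 110 118]
 [ 98  66  67  69  69 117  97  68  69  69 113 114]
 [ 98  67  69  68  69 116  97  68  69  67 107 115]
 [112  67  68  67  69 117  95  70  67  66  88 114]
 [129  67  68  67  68 113  89  66  68  66  79 112]
 [131  70  67  68  70  90  77  68  67  68  74 115]
 [132  75  67  68  68  67  68  67  68  68  68 114]
 [132  73  67  67  68  65  66  66  67  66  67 115]
 [133  73  67  66  69  68  68  67  68  68  65 117]
 [134  85  70  68  68  71  69  70  69  69  66 108]
 [132  98  66  65  63  66  66  65  66  66  60  92]
 [132 104  61  58  56  56  56  53  56  56  55 100]
 [133 121  57  55  54  55  56  55  59  66  66 115]
 [130 131  69  67  79  89  92  91  90  97  96 118]
 [130 132 107 104 113 118 123 125 117 116 114 119]]
```

Side view leaves about 0.4 mm and top view 2–4 mm, so I'll nudge 2 mm further.

```bash
python3 -m inch '[[[-0.02,0.0006,0],0,1],[[-0.015,0.0004,0],0,1],[[0,0,0],0,1],[[0,0,0],0,1],[[0,0,0],0,1],[[0,0,0],0,1],[[0,0,0],0,1],[[0,0,0],0,1],[[0,0,0],0,1],[[0,0,0],0,1]]'
python3 - <<'E'
from h import *
for n in("top","side"):
  for _ in range(4):
    p=eyes.read_camera(n);a=eyes.spot_point("board_end",p)[0]["centre"];d=eyes.spot_point("mark",p)
    d=[e["centre"] for e in d if abs(e["centre"][1]-(323 if n=="top" else 267))<5 and 200<e["centre"][0]<235][:1]
    print(n,atz(p,a,94)[:2].round(1),[atz(p,e,94)[:2].round(1) for e in d])
s=env.state();print(s["eef_pos"],s["tcp_rot"],s["ft_force"],s["grip_force"],s["t"])
E
```

```text
t: 15.55
eef_pos: [481.4, 86.4, 101.9]
tcp_rot: [3.142, -0.001, 1.54]
ft_force: [0.7, 5.0, 7.2]
opening: 0.229
grip_force: 30.0
top [ 473.7 -183.9] [array([ 555.2, -176.7])]
top [ 467.3 -178.6] [array([ 558.9, -178.2])]
top [ 473.3 -181.7] [array([ 555.5, -182. ])]
top [ 477.4 -176.6] [array([ 555.7, -180.8])]
side [ 469.8 -181.2] [array([ 547.2, -179.5])]
side [ 469.2 -182.9] [array([ 546.5, -187.8])]
side [ 469.7 -189.8] [array([ 547.1, -192.6])]
side [ 477.3 -187.5] [array([ 543.8, -181. ])]
[481.35720203  86.38963698 101.92156197] [ 3.14155412e+00 -5.96110230e-04  1.54037959e+00] [0.53904741 4.62731803 6.85861577] 30.000977218151093 16.75
```

```bash
python3 -c "
from cell import env
print(env.job_done())"
```

```text
the job is handed in; nothing more can be done
None
```

I slid the board out along the stand until its end edge was level with the pointer tip, to within about 2 mm as far as the cameras show. I handed the job in with the grip still held at 30 N and the board level on the stand; the hand-in gave no verdict.

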